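# Press a brass stud home with a bench quick clamp, then release it

## Task

Pump the trigger of the quick clamp until its jaw has pressed the brass stud fully home into the wooden block and bears firmly on it (held with more than 10 N at the pad, about 15 N is right, but never above 28 N: stop squeezing when you feel it has bottomed). Then squeeze the release lever on the jaw against its post and slide the jaw fully back, leaving the block in the clamp. Press the stud only with the clamp: do not touch the block or stud, and leave the things around the clamp where they are.

Things in the scene. Friction and masses are not known exactly. Their poses are not given: they have to be found in the camera images.
- clamp: bench quick clamp fixed to the table, grey base plate 100 x 335 mm, 12 mm thick. Origin on the table under it, its z up; its level y axis is the pressing direction: the sliding jaw goes to +y toward the fixed jaw (face at y 150). Trigger housing and fixed black handle post (y -112 to -97, top z 142) are at the rear. 'Clamp (x,y,z)' below means mm in this frame, all joints at 0
- trigger_roller (a point): centre of the trigger's roller, a black bar 14 mm thick, 26 mm long along clamp x, atop a plate 18 mm wide; moves with it; at rest at clamp (0,-53,128). Push it to -y with closed fingers from its free +y side (45 mm or more of room before the jaw's post), or squeeze it against the handle (66 mm over both). With the stud home, 12 to 14 N held on it before the last 7 mm of its travel puts 12 to 23 N on the pad, each 1 mm more adding 2 N
- trigger (a joint): trigger angle, rad: 0 at rest, 0.55 at its hard end stop (roller goes 34 mm to -y, nearly level); a spring returns it. The first quarter of a stroke drives nothing, then the jaw moves 0.45 of the roller travel. On letting back, the jaw settles up to 4 mm back on its ratchet tooth: a full pump gains 8 mm (rarely 4 or 12). Push at the roller: 2.3 N to start, 3 to 10 N with the jaw free, 6 to 12 N pushing the stud in (uneven, most in the last 7 mm), more once it is home
- jaw (a joint): sliding jaw, m: 0 fully back at its rear stop, growing toward the fixed jaw (+y); range 0 to 0.068. Its pad face is at clamp y = 29 mm + jaw, so the pad meets the fully seated stud at about 0.055. It ratchets (4 mm teeth): it goes back only while the release lever is squeezed and the trigger is at rest; sliding it then takes about 2 N
- jaw_grip (a point): point on the sliding jaw between its fixed black post (clamp x -20 to -8) and the steel release lever (x +16 to +24 at rest); moves with the jaw; clamp (0,11,95) at jaw 0. Both stand upright above the jaw's head (top z 66), tops z 112, 18 mm wide along y. Pinch them together along clamp x from above: 44 mm over both at rest, 34 mm squeezed, the middle then at clamp x -3
- release (a joint): release lever angle, rad: 0 at rest; squeezing its top toward the post (-x) turns it, up to 0.26 (top moves 10 mm). From 0.07 its tooth is clear of the rack and the jaw slides freely. It needs 2 to 4 N and springs back when let go (it may rest on a tooth, at up to 0.06)
- pad: round rubber-faced pad, 28 mm across, on the front of the sliding jaw; origin at the centre of its face, at clamp z 45. It is sprung: it gives 1 mm for every 5 N, at most 6 mm (30 N)
- block: wooden display block, 50 (x) by 60 (y) by 50 mm, lying loose on the clamp's bed (20 mm above the table) between two low side strips, its back within 5 mm of the fixed jaw; origin at the centre of its underside, y axis along the clamp's y. The stud is in its -y face
- stud (a joint): brass stud (head 26 mm across, 6 mm thick, at clamp z 45) in the -y face of the block: how far it is pushed in, m; 0 = head 14 mm proud of the block, 0.014 = fully home, head against the wood. It resists with about 7 N all the way, stays where it is pushed, and stops dead at home
- amber_oval: rounded dark amber piece, 34x47x34 mm, lying loose beside the clamp; bystander; origin at the centre of its underside
- amber_tall: egg-shaped amber piece standing on end, 24x26x48 mm, lying loose beside the clamp; bystander; origin at the centre of its underside
- tweezers: steel tweezers lying flat, 11x128x9 mm, lying loose beside the clamp; bystander; origin at the centre of its underside
- needle_file: needle file with a wooden handle lying flat, 12x153x12 mm, lying loose beside the clamp; bystander; origin at the centre of its underside
- loupe: folding pocket loupe, 29x39x16 mm, lying loose beside the clamp; bystander; origin at the centre of its underside
Things that resemble listed ones, but are neither listed nor needed, are in the scene too. There is more than one size of the block; the job needs the middle-sized.

How it is judged:
On the way, in this order (a step that is already met when the one before it is completed fails the run):
1. with the trigger pulled, the stud is fully home and the pad bears on it with at least 10 N (value of joint stud above 0.013 m and value of joint trigger above 0.08 rad and contact force between pad and block above 10 N), for 0.2 s.
2. the release lever is squeezed (value of joint release above 0.1 rad), for 0.1 s.
At the end, for the whole second after the job is handed in: The stud is home to within 1 mm, the jaw is back to within 4 mm of its rear stop, trigger and release lever are let go, and the block lies at rest, upright, on the clamp's bed within 10 mm of the fixed jaw (value of joint stud above 0.013 m and value of joint jaw below 0.004 m and value of joint trigger below 0.03 rad and value of joint release below 0.08 rad and y of block in the frame of clamp between 0.11 and 0.125 m and angle between block's own z axis and vertical below 0.2 rad and height (world z) of block between 0.015 and 0.026 m and linear speed of block below 0.01 m/s); the robot touches nothing.
It fails at once if the pad presses on the stud with more than 28 N (contact force between pad and block above 28 N).
It fails at once if the robot touches the block or the stud (contact force between any of the fingers, the arm and block above 0.5 N).
It fails at once if a bystander is moved more than 30 mm (distance of any of amber_oval, amber_tall, tweezers, needle_file, loupe from where it was at the start of the episode above 0.03 m).
It also fails if it takes over 72 s, if anything falls off the work surface, if the arm or the gripper's body presses on something with over 40 N, if the wrist force passes 120 N, or if a joint passes its speed limit or range.

## Robot

A 6-joint arm with a two-finger parallel gripper is mounted at the origin on a cart in front of the work surface, level with it; the furniture and walls round the work are solid. World frame = base frame: x ahead of the robot, y to its left, z up, the work surface at z = 0. Lengths are in m, angles in rad, forces in N, time in s.
With the tool pointing down it reaches from about 0.275 to 0.85 m from the base axis. Payload 5.2 kg.
Tool frame: the origin (TCP) lies midway between the tips of the shut fingers; the grasp point (between the pads) lies 19 mm behind it; z points along the fingers, y is the direction in which the jaws open and shut (so a half turn about z gives the same grasp; the last joint's range is limited). The gripper opens to 85 mm and grips with 20 to 120 N. Pads are 22 mm wide; open, the fingers measure 114 mm over their backs; the gripper's body (76 mm by 85 mm) begins 54 mm behind the grasp point. The pads swing forward as they close: fully open they stand 13 mm farther back than shut.
Start: joints at [0.901, 0.259, 1.535, -0, 1.348, -0.203], TCP at [0.247, 0.491, 0.208] pointing down, gripper open.
Joint ranges: [-3.14, 3.14], [-0.91, 2.08], [0.19, 2.58], [-1.22, 4.36], [0.22, 2.71], [-3.12, 3.12]. Speed limits (rad/s): [2.57, 2.57, 3.14, 3.14, 3.14, 3.14].

## Interface

Orientations are given as a rotation vector (axis times angle).
In Python, from station import readout, optics, workorder gives the robot as it stands.
- The arm moves only by the tool servo_tool, never from a script. Its argument "steps" is a list of rows, each a list of 3 entries, a list of its own where there are three numbers: the shift along the tool's x, y, z in mm, then the turn about the tool's z in rad, then the finger opening in mm, from 0 to 85.4. A call has 1 to 20 rows; each row is the pose to reach, as a shift and turn from the pose commanded when the call began, along the tool's axes at that moment; what a row does not reach only later rows make up. A row lasts 1/10 s, in which the tool goes at most 50 mm and 8.59 degrees, less where a joint would pass 70% of its speed; a pose out of reach is approached as far as the arm can. A call with a gripper value outside its range is refused whole. The fingers move at their own pace and stop on an object; "grip_force" is the grip in N (left out, the last holds). Time passes only in rows, so rows that repeat a pose let the fingers close. It gives the time, the measured TCP pose, the force and the opening at its end, in the units of the state.
- readout.state(): the state, without advancing time (a new reading comes with each control period).
- optics.get_image(name): name is "scene" or "side" or "wrist"; returns the picture (480x640x3 uint8, blue, green, red); there is no depth.
- optics.calibration(name): a dict with "camera_matrix" (3x3 intrinsics, pixels), "k1" (the pictures are not rectified: a ray, as slopes to the right and down, at radius r is drawn at 1 + k1 r^2 times it, then the intrinsics apply), "eye" and "rotation" of the camera in the world. Camera axes: x right, y up, looking along -z (the intrinsics and any distortion apply to the point x, -y, -z); pixel columns grow to the right and rows downward; lengths in m; the calibration is good to about 2 mm. A picture is of the moment at which its call begins: read the wrist's pose just before it. calibration takes no time and is no camera call; for the wrist camera it gives the pose at the moment of the call.
- workorder.finish_job(): hands the job in, once; it reports no verdict.
The state is a dict: "time_s": time; "q": joint angles; "qd": joint speeds; "tau": joint torques, N m; "tcp_pos": TCP position; "tool_rot": TCP orientation; "force": force on the tool from outside, world axes, zero at the start; "wrist_torque": the same for the moment, N m; "finger_gap": finger opening in m.
Only numpy, scipy, OpenCV 4.12 (cv2) and the standard library are available. Lean on these libraries where they do the work, as an engineer would, in place of code of your own. Each camera call takes 0.05 s, during which the arm holds its last target. There are 200 camera calls.

## Working session

There is one attempt and no reset: what is moved stays moved. The work goes in short steps, Python scripts to look and compute and a tool call to move; the robot and the scene stay as the last step left them, time stands still between calls to the robot, and variables do not carry over. Pictures are saved under pics/ and viewed, about 8 in all and at most 12, crops included, and the job is handed in when it is done.

Besides the shell and the picture viewer there is one more tool, called by a JSON object that holds its "fn" and its "kwargs". servo_tool: Moves the arm, as the interface text tells. Its arguments: {"type":"object","properties":{"steps":{"type":"array","items":{"type":"array"}},"grip_force":{"type":"number"}},"required":["steps"]}

```bash
ls; mkdir -p pics
cat > h.py <<'E'
import numpy as np,cv2
from station import readout,optics,workorder
def proj(c,P):
    p=(np.asarray(P,float)-c['eye'])@np.array(c['rotation'])
    x,y=p[...,0]/-p[...,2],-p[...,1]/-p[...,2]
    f=1+c['k1']*(x*x+y*y);K=np.array(c['camera_matrix'])
    return np.stack([K[0,0]*x*f+K[0,2],K[1,1]*y*f+K[1,2]],-1)
def ray(c,uv):
    K=np.array(c['camera_matrix']);d=np.array([[[ (uv[0]-K[0,2])/K[0,0],(uv[1]-K[1,2])/K[1,1]]]])
    xy=cv2.undistortPoints(d.astype(float),np.eye(3),np.array([c['k1'],0,0,0,0.]))[0,0]
    v=np.array(c['rotation'])@np.array([xy[0],-xy[1],-1]);return np.array(c['eye']),v
def onz(c,uv,z):
    e,v=ray(c,uv);return e+v*(z-e[2])/v[2]
E
python3 - <<'E'
from h import *
s=readout.state();print(s)
for n in("scene","side","wrist"):
    c=optics.calibration(n);print(n,c);cv2.imwrite(f"pics/{n}0.png",optics.get_image(n))
a=[cv2.imread(f"pics/{n}0.png") for n in("scene","side")]
E
```

```text
pics
{'time_s': 0.0, 'q': array([ 9.01197702e-01,  2.59340692e-01,  1.53608907e+00, -2.61192456e-05,
        1.34798778e+00, -2.02806664e-01]), 'qd': array([0.00224768, 0.00132931, 0.00036293, 0.00090733, 0.00096899,
       0.00056584]), 'tau': array([ 3.77922743e-04, -4.46023178e+01, -2.90582979e+01, -2.26379448e-04,
        1.19873404e-02, -2.26129822e-05]), 'tcp_pos': array([0.24714294, 0.49070729, 0.20677357]), 'tool_rot': array([-7.26414115e-01, -3.05568671e+00,  2.61438988e-03]), 'force': array([ 0.23163093, -0.1898166 , -0.38184782]), 'wrist_torque': array([-0.00119818,  0.03041646, -0.02211126]), 'finger_gap': 0.08539841552675591}
scene {'camera_matrix': array([[558.51745638,   0.        , 321.4876209 ],
       [  0.        , 558.51745638, 241.40317869],
       [  0.        ,   0.        ,   1.        ]]), 'k1': -0.060898746075519185, 'eye': array([-0.12036294, -0.32681766,  0.64727163]), 'rotation': array([ 0.88042167, -0.50615767, -0.93096222])}
side {'camera_matrix': array([[514.22078582,   0.        , 316.71319298],
       [  0.        , 514.22078582, 244.02734561],
       [  0.        ,   0.        ,   1.        ]]), 'k1': -0.13065963864842098, 'eye': array([0.31124287, 0.85822475, 0.7081749 ]), 'rotation': array([ 0.16738423, -1.2732534 , -2.60002578])}
wrist {'camera_matrix': array([[345.23851094,   0.        , 321.56749504],
       [  0.        , 345.23851094, 240.36134785],
       [  0.        ,   0.        ,   1.        ]]), 'k1': 0.018300936604356638, 'eye': array([0.17150264, 0.52943811, 0.37179402]), 'rotation': array([-0.29869731, -0.18176565,  1.09303854])}
```

View pics/scene0.png

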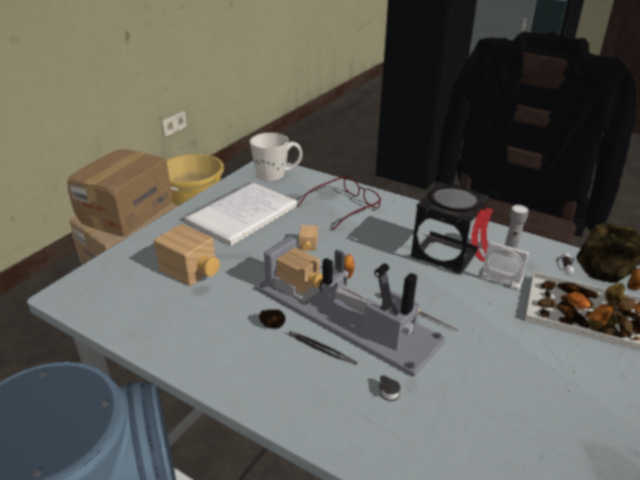

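View pics/side0.png

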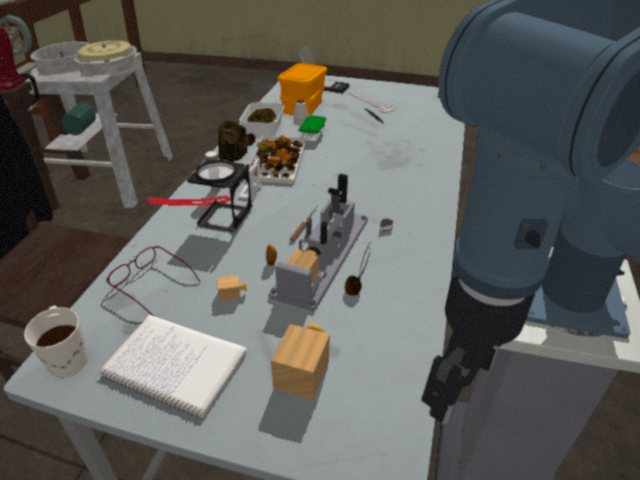

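The scene shows the clamp at (350,300): trigger and handle at its right end, the fixed jaw at its left. There are three wooden blocks: a large one at (187,254), a small one at (309,236) and one in the clamp at (298,270). The one in the clamp is middle-sized and sits on the bed, so it fits the description. I'll confirm that in an enlarged crop.

```bash
sed -i "s/np.array(c\['rotation'\])/cv2.Rodrigues(np.array(c['rotation'],float))[0]/" h.py
python3 - <<'E'
from h import *
a=cv2.imread("pics/scene0.png")[215:385,245:465];b=cv2.imread("pics/side0.png")[165:315,250:400]
a=cv2.resize(a,None,fx=3.6,fy=3.6,interpolation=cv2.INTER_CUBIC);cv2.imwrite("pics/cropA.png",a[:600,:800])
cv2.imwrite("pics/cropB.png",cv2.resize(b,None,fx=4,fy=4,interpolation=cv2.INTER_CUBIC))
E
```

```text
(no output)
```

View pics/cropA.png

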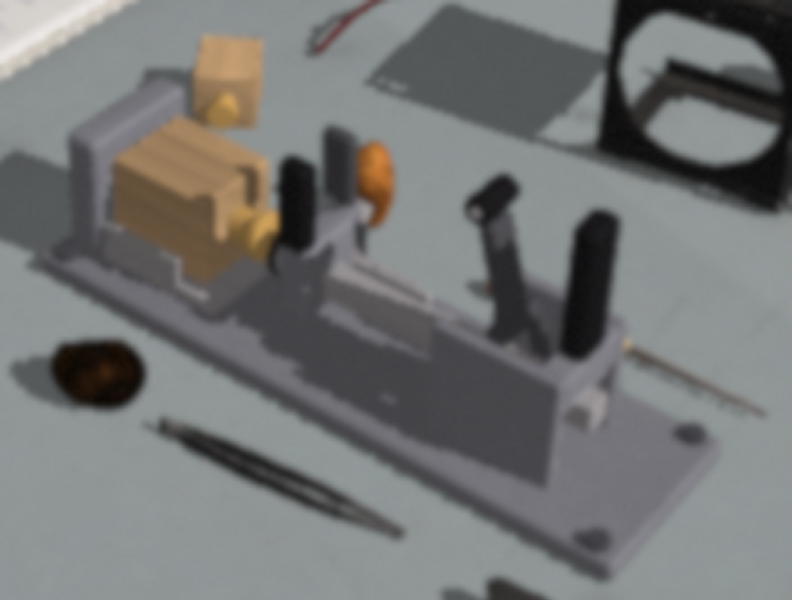

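View pics/cropB.png

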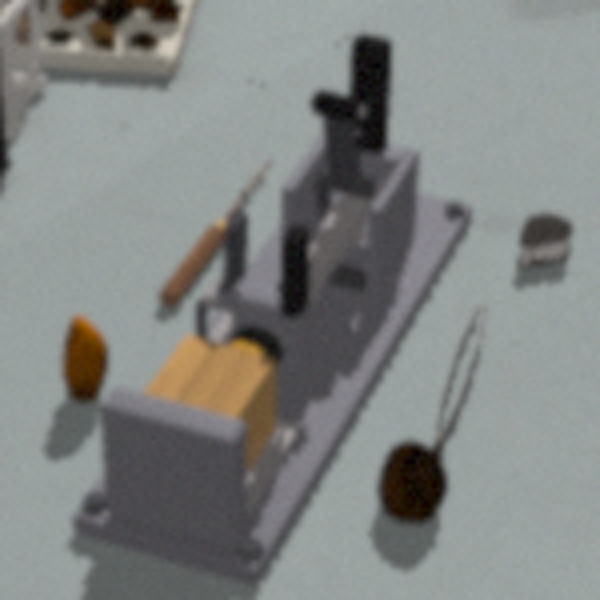

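The crops confirm it. The block in the clamp has its stud proud, the jaw's black post and steel lever stand behind it, and the roller (scene 382,269; side 333,191) and the handle (scene 412,275) are clear. Next I triangulate and fit the clamp pose.

Run:
```python
from h import *
from scipy.optimize import least_squares
A=lambda u,v:(245+u/3.6,215+v/3.6); B=lambda u,v:(250+u/4,165+v/4)
F={'roller':((0,-53,128),A(493,196),B(333,104)),'handle':((0,-104.5,142),A(603,214),B(371,40)),
'post':((-14,11,112),A(297,160),B(297,231)),'lever':((20,11,112),A(341,130),B(236,213)),
'cRN':((-50,None,12),A(608,567),None),'cRF':((50,None,12),A(717,447),None)}
cs,cd=optics.calibration('scene'),optics.calibration('side')
for k,(m,a,b) in F.items():
    if b:
        e1,v1=ray(cs,a);e2,v2=ray(cd,b)
        t=np.linalg.lstsq(np.c_[v1,-v2],e2-e1,rcond=None)[0];p,q=e1+t[0]*v1,e2+t[1]*v2
        print(k,((p+q)/2*1e3).round(1),'miss',(np.linalg.norm(p-q)*1e3).round(1))
    else: print(k,(onz(cs,a,.012)*1e3).round(1))
def W(x,m): 
    c,s=np.cos(x[2]),np.sin(x[2]);return np.array([x[0]+c*m[0]-s*m[1],x[1]+s*m[0]+c*m[1],m[2]])
def res(x):
    r=[]
    for k,(m,a,b) in F.items():
        if not b: continue
        m=np.array(m,float)/1e3
        if k in('post','lever'): m[1]+=x[3]
        for c,u in((cs,a),(cd,b)): r+=list(proj(c,W(x,m))-u)
    return r
r=least_squares(res,[.4,.1,1,0]);print(r.x,np.degrees(r.x[2]));print(np.round(r.fun,1))
for n,p in(('roller',(0,-.053,.128)),('grip',(0,.011+r.x[3],.095))):print(n,W(r.x,p).round(4))
s=readout.state();R=cv2.Rodrigues(s['tool_rot'])[0];print(R.round(3))
```

```text
roller [522.2 -50.7 126.9] miss 0.1
handle [ 515.1 -102.3  140.5] miss 4.5
post [517.2  45.  111.2] miss 1.3
lever [549.7  39.9 111.6] miss 0.9
cRN [ 456.2 -146.8   12. ]
cRF [ 548.8 -159.5   12. ]
[ 0.52621743  0.00165672 -0.1024765   0.03032844] -5.871470996023495
[-0.1 -0.1  0.7 -0.4 -0.7  0.3 -0.7 -1.5 -0.   0.3  0.2 -0.7 -0.1 -0.8
 -0.3  0.2]
roller [ 0.5208 -0.0511  0.128 ]
grip [0.5304 0.0428 0.095 ]
[[-0.893  0.45  -0.001]
 [ 0.45   0.893 -0.001]
 [ 0.    -0.001 -1.   ]]
```

{"fn": "servo_tool", "kwargs": {"steps": [[[-478,-334,0],1.206,0],[[-478,-334,0],1.206,0],[[-478,-334,0],1.206,0],[[-478,-334,0],1.206,0],[[-478,-334,0],1.206,0],[[-478,-334,0],1.206,0],[[-478,-334,0],1.206,0],[[-478,-334,0],1.206,0],[[-478,-334,0],1.206,0],[[-478,-334,0],1.206,0],[[-478,-334,0],1.206,0],[[-478,-334,0],1.206,0],[[-478,-334,0],1.206,0],[[-478,-334,0],1.206,0],[[-478,-334,0],1.206,0],[[-478,-334,0],1.206,0]]}}

```text
time_s: 1.75
tcp_pos: [0.5234, -0.0209, 0.2077]
tool_rot: [-2.33, -2.107, -0.0]
force: [-0.9, 0.2, -0.3]
finger_gap: -0.0001
```

```bash
cat >> h.py <<'E'
O=np.array([.5262,.0017,0]);YAW=-.1025
M=np.array([[np.cos(YAW),-np.sin(YAW),0],[np.sin(YAW),np.cos(YAW),0],[0,0,1]])
def where():
    s=readout.state();R=cv2.Rodrigues(s['tool_rot'])[0]
    print('t',round(s['time_s'],2),'clamp',(M.T@(s['tcp_pos']-O)*1e3).round(1),'F clamp',(M.T@s['force']).round(2),'gap',round(s['finger_gap']*1e3,1))
    print('tool axes in clamp\n',(M.T@R).round(3));return s
E
python3 - <<'E'
from h import *
where();c=optics.calibration('wrist');im=optics.get_image('wrist')
for p in((0,-53,128),(-14,41,112),(20,41,112),(0,-104,142)):
    u=proj(c,O+M@np.array(p)/1e3);print(u.round(0));cv2.circle(im,(int(u[0]),int(u[1])),3,(0,0,255),-1)
cv2.imwrite('pics/w1.png',im)
E
```

```text
t 1.75 clamp [ -0.4 -22.7 207.7] F clamp [-0.96  0.13 -0.27] gap -0.1
tool axes in clamp
 [[-0.002  1.    -0.   ]
 [ 1.     0.002  0.   ]
 [ 0.    -0.    -1.   ]]
[323. 277.]
[304. 151.]
[351. 151.]
[323. 344.]
```

View pics/w1.png

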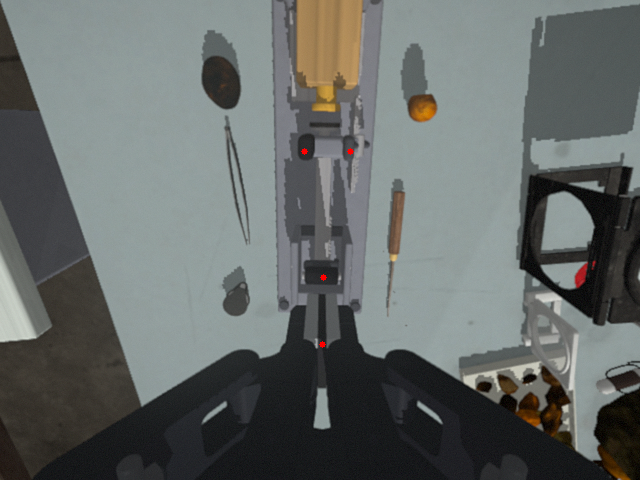

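The wrist view matches the projected points: roller at (321,274), post (304,148), lever (351,148). Tool x is clamp +y. I'll go down, then do a first pump.

{"fn": "servo_tool", "kwargs": {"steps": [[[0,0,45],0,0],[[0,0,89],0,0],[[0,0,89],0,0],[[-6,0,89],0,0],[[-11,0,89],0,0],[[-14,0,89],0,0],[[-17,0,89],0,0],[[-20,0,89],0,0],[[-20,0,89],0,0],[[-20,0,89],0,0]]}}

```text
time_s: 2.8
tcp_pos: [0.522, -0.0422, 0.1188]
tool_rot: [2.332, 2.105, 0.0]
force: [-0.1, 0.5, -0.1]
finger_gap: 0.0003
```

```bash
python3 -c "from h import *;where()"
```

```text
t 2.8 clamp [  0.3 -44.1 118.8] F clamp [-0.2   0.48 -0.08] gap 0.3
tool axes in clamp
 [[-0.  1.  0.]
 [ 1.  0.  0.]
 [ 0.  0. -1.]]
```

{"fn": "servo_tool", "kwargs": {"steps": [[[-2,0,0],0,0],[[-4,0,0],0,0],[[-6,0,0],0,0],[[-8,0,0],0,0],[[-8,0,0],0,0]]}}

```text
time_s: 3.3
tcp_pos: [0.5212, -0.0503, 0.1186]
tool_rot: [2.332, 2.105, -0.0]
force: [-0.4, 1.2, -0.7]
finger_gap: -0.0001
```

```bash
python3 -c "from h import *;where()
cv2.imwrite('pics/s1.png',cv2.resize(optics.get_image('side')[165:315,250:400],None,fx=4,fy=4,interpolation=cv2.INTER_CUBIC))"
```

```text
t 3.3 clamp [  0.4 -52.3 118.6] F clamp [-0.48  1.15 -0.75] gap -0.1
tool axes in clamp
 [[-0.  1. -0.]
 [ 1.  0. -0.]
 [-0. -0. -1.]]
```

View pics/s1.png

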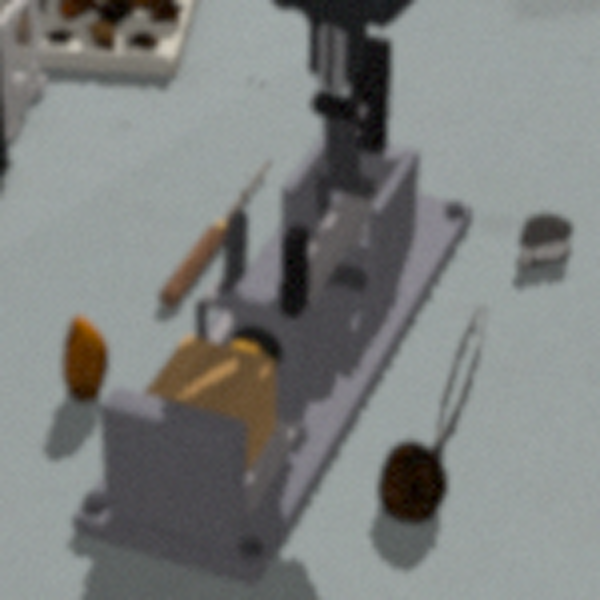

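Run:
```python
from h import *
c=optics.calibration('side');im=optics.get_image('side');cw=optics.calibration('wrist');w=optics.get_image('wrist')
for p in((0,-53,128),(0,-70,130),(0,-52,118.6),(0,-52,140),(0,-52,160)):
    P=O+M@np.array(p)/1e3;print(p,((proj(c,P)-[250,165])*4).round(0),proj(cw,P).round(0))
a=cv2.resize(im[170:225,310:360],(500,550),interpolation=cv2.INTER_CUBIC)
b=cv2.resize(w[220:400,260:390],None,fx=2.2,fy=2.2)
cv2.imwrite('pics/z.png',np.hstack([a,cv2.resize(b,(290,550))]))
```

```text
(0, -53, 128) [336. 102.] [322. 300.]
(0, -70, 130) [347.  84.] [322. 331.]
(0, -52, 118.6) [335. 118.] [322. 290.]
(0, -52, 140) [336.  84.] [323. 310.]
(0, -52, 160) [337.  51.] [323. 335.]
```

View pics/z.png

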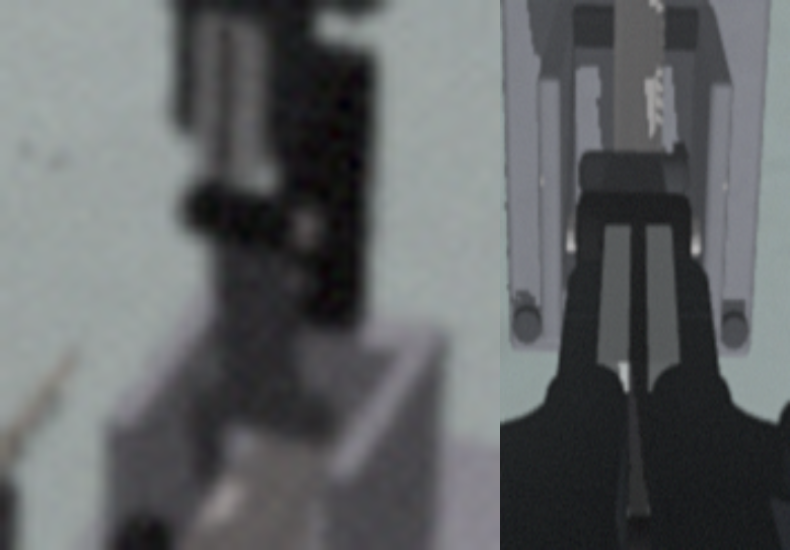

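Run:
```python
from h import *
w=optics.get_image('wrist');cv2.imwrite('pics/w2.png',w);a=cv2.imread('pics/w1.png')
for u in(302,312,332,340):
    print(u,'w1',[int(x) for x in a[250:340:3,u].mean(1)]);print(u,'w2',[int(x) for x in w[250:340:3,u].mean(1)])
where();c=optics.calibration('wrist');s=readout.state();R=cv2.Rodrigues(s['tool_rot'])[0]
print('cam in tool',(R.T@(c['eye']-s['tcp_pos'])*1e3).round(1))
for p in((0,0,0),(11,0,0),(-11,0,0),(11,0,-10),(11,0,-20),(0,-14,0),(0,14,0)):
    print(p,proj(c,s['tcp_pos']+R@np.array(p)/1e3).round(0))
cv2.imwrite('pics/cmp.png',np.hstack([cv2.resize(i[240:360,262:382],None,fx=3.3,fy=4.5,interpolation=cv2.INTER_CUBIC) for i in(a,w)]))
```

```text
302 w1 [124, 126, 128, 127, 125, 123, 125, 111, 116, 161, 133, 122, 76, 73, 87, 130, 130, 130, 129, 41, 39, 38, 38, 39, 39, 37, 39, 33, 36, 38]
302 w2 [130, 125, 132, 133, 132, 131, 124, 48, 52, 55, 52, 38, 35, 28, 36, 39, 42, 41, 41, 34, 39, 36, 38, 36, 37, 36, 33, 34, 36, 38]
312 w1 [79, 80, 79, 73, 51, 52, 36, 39, 41, 47, 45, 47, 78, 76, 80, 91, 91, 89, 89, 89, 89, 90, 88, 90, 91, 90, 90, 85, 88, 88]
312 w2 [100, 99, 100, 98, 99, 99, 93, 47, 46, 48, 48, 34, 33, 30, 33, 91, 91, 90, 88, 86, 88, 90, 88, 89, 90, 88, 89, 88, 88, 88]
332 w1 [128, 127, 131, 124, 56, 71, 36, 34, 40, 39, 39, 43, 77, 74, 77, 89, 89, 90, 89, 91, 89, 89, 88, 88, 88, 90, 88, 89, 87, 88]
332 w2 [124, 141, 103, 141, 109, 110, 91, 48, 51, 47, 45, 37, 28, 29, 29, 91, 90, 88, 88, 88, 91, 90, 90, 88, 87, 89, 88, 87, 89, 89]
340 w1 [82, 79, 79, 79, 76, 74, 74, 74, 92, 147, 98, 88, 74, 76, 74, 125, 129, 134, 127, 35, 39, 34, 36, 37, 32, 45, 43, 54, 58, 64]
340 w2 [80, 79, 79, 78, 79, 87, 45, 45, 58, 68, 70, 50, 34, 34, 32, 34, 37, 35, 34, 31, 36, 36, 33, 31, 36, 38, 41, 53, 59, 64]
t 3.5 clamp [  0.3 -52.  118.6] F clamp [ 0.81  0.85 -0.03] gap 0.1
tool axes in clamp
 [[-0.  1. -0.]
 [ 1.  0.  0.]
 [ 0. -0. -1.]]
cam in tool [  84.7   -0.8 -164.9]
(0, 0, 0) [323. 290.]
(11, 0, 0) [323. 271.]
(-11, 0, 0) [323. 308.]
(11, 0, -10) [323. 279.]
(11, 0, -20) [323. 288.]
(0, -14, 0) [297. 290.]
(0, 14, 0) [349. 290.]
```

View pics/cmp.png

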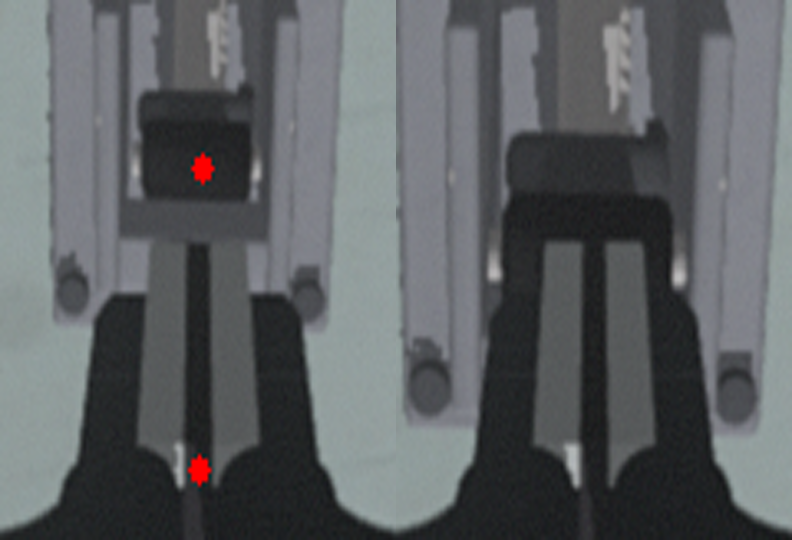

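The wrist picture shows the fingertips (grey strips, ending at row 294) over the roller's top, with the roller not moved and no force. So the real tips sit about 15 mm higher than I assumed. I'll back off, go lower and push again.

{"fn": "servo_tool", "kwargs": {"steps": [[[15,0,0],0,0],[[30,0,0],0,0],[[30,0,8],0,0],[[30,0,17],0,0],[[30,0,17],0,0]]}}

```text
time_s: 4.0
tcp_pos: [0.523, -0.0197, 0.0998]
tool_rot: [-2.329, -2.104, 0.003]
force: [-0.8, 0.1, 1.1]
finger_gap: -0.0
```

Run:
```python
from h import *
where()
c=optics.calibration('scene');im=optics.get_image('scene');d=optics.calibration('side');m2=optics.get_image('side')
s=readout.state()
for k in(c,d):print([proj(k,s['tcp_pos']+[0,0,h]).round(1) for h in(0,.02,.04)], proj(k,O+M@np.array((0,-.053,.128))).round(1))
a=cv2.resize(im[225:295,345:425],(400,350),interpolation=cv2.INTER_CUBIC);b=cv2.resize(m2[165:235,300:380],(400,350),interpolation=cv2.INTER_CUBIC)
cv2.imwrite('pics/z2.png',np.hstack([a,b]))
```

```text
t 4.0 clamp [ -1.  -21.6  99.8] F clamp [-0.81 -0.02  1.06] gap -0.0
tool axes in clamp
 [[-0.001  1.    -0.003]
 [ 1.     0.001  0.   ]
 [ 0.    -0.003 -1.   ]]
[array([364.2, 275.7]), array([364.9, 265.7]), array([365.6, 255.4])] [381.8 269.4]
[array([328.8, 208.7]), array([329. , 200.8]), array([329.1, 192.6])] [334.  190.6]
```

View pics/z2.png

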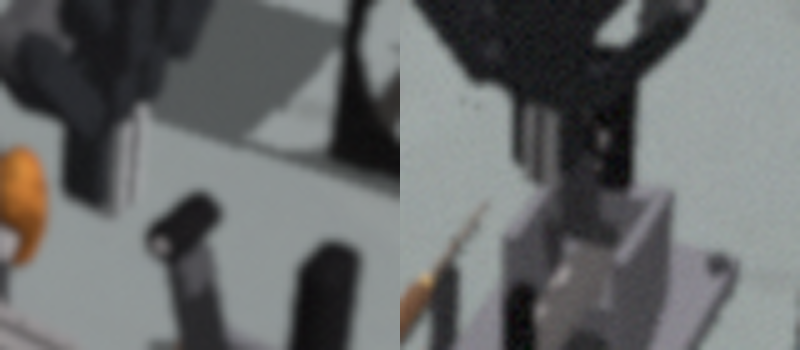

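Scene (367,268) and side (329,202) both put the tips about 16 mm behind the reported TCP, so they are now at about z 115, level with the roller. Pushing.

{"fn": "servo_tool", "kwargs": {"steps": [[[-6,0,0],0,0],[[-11,0,0],0,0],[[-15,0,0],0,0],[[-19,0,0],0,0],[[-23,0,0],0,0],[[-23,0,0],0,0]]}}

```text
time_s: 4.7
tcp_pos: [0.5219, -0.0434, 0.1016]
tool_rot: [-2.332, -2.104, -0.0]
force: [0.7, 3.7, 0.3]
finger_gap: 0.0001
```

```bash
python3 -c "from h import *;where()"
```

```text
t 4.7 clamp [  0.3 -45.3 101.6] F clamp [0.33 3.8  0.3 ] gap 0.1
tool axes in clamp
 [[ 0.  1.  0.]
 [ 1. -0.  0.]
 [ 0.  0. -1.]]
```

{"fn": "servo_tool", "kwargs": {"steps": [[[-4,0,0],0,0],[[-8,0,0],0,0],[[-12,0,0],0,0],[[-15,0,0],0,0],[[-18,0,0],0,0],[[-18,0,0],0,0]]}}

```text
time_s: 5.3
tcp_pos: [0.5197, -0.061, 0.1014]
tool_rot: [-2.332, -2.104, 0.0]
force: [-0.1, 5.9, -0.5]
finger_gap: 0.0002
```

{"fn": "servo_tool", "kwargs": {"steps": [[[-2,0,0],0,0],[[-3,0,0],0,0],[[-3,0,0],0,0]]}}

```text
time_s: 5.6
tcp_pos: [0.5194, -0.0634, 0.1014]
tool_rot: [-2.331, -2.104, -0.001]
force: [-0.2, 6.3, -0.2]
finger_gap: 0.0
```

{"fn": "servo_tool", "kwargs": {"steps": [[[10,0,0],0,0],[[20,0,0],0,0],[[33,0,0],0,0],[[33,0,0],0,0],[[33,0,0],0,0],[[26,0,0],0,0],[[20,0,0],0,0],[[15,0,0],0,0],[[10,0,0],0,0],[[6,0,0],0,0],[[3,0,0],0,0],[[0,0,0],0,0],[[-1,0,0],0,0],[[-1,0,0],0,0]]}}

```text
time_s: 7.0
tcp_pos: [0.5191, -0.0644, 0.1013]
tool_rot: [-2.331, -2.102, -0.002]
force: [0.4, 5.8, -0.5]
finger_gap: 0.0
```

Run:
```python
from h import *
where();im=optics.get_image('side');cv2.imwrite('pics/s3.png',cv2.resize(im[165:315,250:400],None,fx=4,fy=4,interpolation=cv2.INTER_CUBIC))
c=optics.calibration('side')
for j in(30,38,42,46,50,55):print(j,[((proj(c,O+M@np.array((x,11+j,112))/1e3)-[250,165])*4).round(0) for x in(-14,20)])
```

```text
t 7.0 clamp [ -0.3 -66.4 101.3] F clamp [-0.19  5.83 -0.55] gap 0.0
tool axes in clamp
 [[ 0.001  1.    -0.001]
 [ 1.    -0.001  0.002]
 [ 0.002 -0.001 -1.   ]]
30 [array([298., 228.]), array([235., 213.])]
38 [array([293., 236.]), array([229., 222.])]
42 [array([290., 241.]), array([226., 226.])]
46 [array([287., 245.]), array([223., 231.])]
50 [array([284., 250.]), array([220., 235.])]
55 [array([280., 255.]), array([216., 240.])]
```

View pics/s3.png

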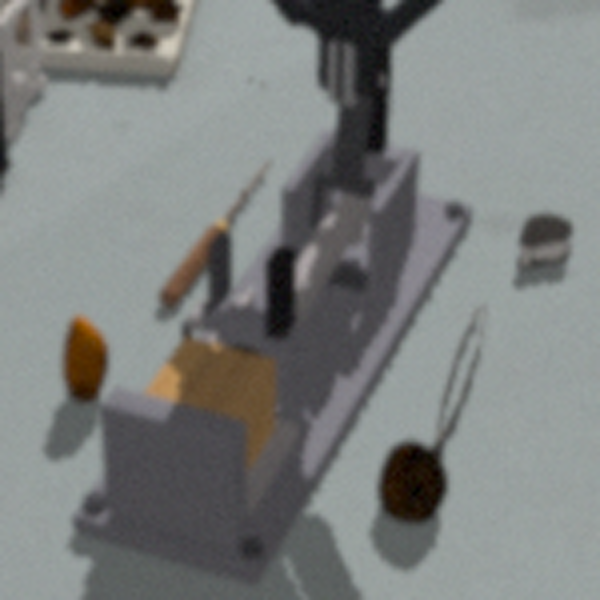

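The side picture shows the jaw post's top at (283,251) and the lever's at (220,232), so the jaw is at about 47 mm while pulled, with the stud part-way in. The next pump may bottom, so I'll go gently and read the force.

{"fn": "servo_tool", "kwargs": {"steps": [[[10,0,0],0,0],[[20,0,0],0,0],[[33,0,0],0,0],[[33,0,0],0,0],[[33,0,0],0,0],[[26,0,0],0,0],[[22,0,0],0,0],[[18,0,0],0,0],[[16,0,0],0,0],[[16,0,0],0,0]]}}

```text
time_s: 8.05
tcp_pos: [0.5211, -0.0487, 0.1015]
tool_rot: [-2.332, -2.103, -0.002]
force: [1.6, 6.0, 1.0]
finger_gap: -0.0001
```

{"fn": "servo_tool", "kwargs": {"steps": [[[-2,0,0],0,0],[[-3,0,0],0,0],[[-3,0,0],0,0]]}}

```text
time_s: 8.35
tcp_pos: [0.5208, -0.0515, 0.1014]
tool_rot: [-2.332, -2.103, -0.002]
force: [0.5, 6.4, 0.4]
finger_gap: 0.0
```

{"fn": "servo_tool", "kwargs": {"steps": [[[-2,0,0],0,0],[[-3,0,0],0,0],[[-3,0,0],0,0]]}}

```text
time_s: 8.65
tcp_pos: [0.5204, -0.0542, 0.1013]
tool_rot: [-2.331, -2.102, -0.002]
force: [1.0, 7.8, -0.5]
finger_gap: 0.0001
```

{"fn": "servo_tool", "kwargs": {"steps": [[[-2,0,0],0,0],[[-2,0,0],0,0],[[-2,0,0],0,0]]}}

```text
time_s: 8.95
tcp_pos: [0.5202, -0.0561, 0.1013]
tool_rot: [-2.331, -2.103, -0.002]
force: [0.3, 6.9, -0.1]
finger_gap: -0.0001
```

{"fn": "servo_tool", "kwargs": {"steps": [[[-2,0,0],0,0],[[-2,0,0],0,0],[[-2,0,0],0,0]]}}

```text
time_s: 9.25
tcp_pos: [0.5199, -0.0584, 0.1013]
tool_rot: [-2.331, -2.103, -0.002]
force: [1.3, 6.4, 0.2]
finger_gap: 0.0002
```

Run:
```python
from h import *
where();im=optics.get_image('side');np.save('pics/side_a.npy',im)
c=optics.calibration('side')
# jaw post dark blob in crop coordinates
a=cv2.imread('pics/side0.png');
for n,i in(('start',a),('now',im)):
    m=((i.max(2)<45)*255).astype(np.uint8)[205:255,310:335];n_,l,st,ce=cv2.connectedComponentsWithStats(m)
    print(n,[(st[k].tolist(),ce[k].round(1)) for k in range(1,n_) if st[k][4]>20])
s=cv2.imread('pics/s3.png');s=cv2.resize(s,(150,150),interpolation=cv2.INTER_AREA);m=((s.max(2)<45)*255).astype(np.uint8)[40:90,60:85];n_,l,st,ce=cv2.connectedComponentsWithStats(m)
print('s3',[(st[k].tolist(),ce[k].round(1)) for k in range(1,n_) if st[k][4]>20])
```

```text
t 9.25 clamp [-1.000e-01 -6.040e+01  1.013e+02] F clamp [0.65 6.54 0.17] gap 0.2
tool axes in clamp
 [[ 0.     1.    -0.001]
 [ 1.    -0.     0.002]
 [ 0.002 -0.001 -1.   ]]
start [([11, 17, 6, 22, 117], array([13.4, 27.9])), ([0, 42, 10, 8, 31], array([ 5.5, 44.6]))]
now [([6, 24, 6, 22, 116], array([ 8.7, 34.8]))]
s3 [([7, 22, 7, 22, 119], array([ 9.7, 32.9]))]
```

The jaw is at about 55 mm, so home is close. I'll advance in 1 mm steps.

{"fn": "servo_tool", "kwargs": {"steps": [[[-1,0,0],0,0],[[-1,0,0],0,0],[[-1,0,0],0,0]]}}

```text
time_s: 9.6
tcp_pos: [0.5198, -0.0593, 0.1013]
tool_rot: [-2.331, -2.103, -0.002]
force: [1.0, 7.1, 0.0]
finger_gap: -0.0001
```

{"fn": "servo_tool", "kwargs": {"steps": [[[-1,0,0],0,0],[[-1,0,0],0,0],[[-1,0,0],0,0]]}}

```text
time_s: 9.9
tcp_pos: [0.5197, -0.0601, 0.1013]
tool_rot: [-2.331, -2.103, -0.002]
force: [-0.1, 7.8, -1.1]
finger_gap: 0.0001
```

{"fn": "servo_tool", "kwargs": {"steps": [[[-1,0,0],0,0],[[-1,0,0],0,0],[[-1,0,0],0,0]]}}

```text
time_s: 10.2
tcp_pos: [0.5196, -0.061, 0.1013]
tool_rot: [-2.331, -2.102, -0.002]
force: [0.7, 8.4, 0.3]
finger_gap: 0.0
```

The force is rising near the end of the stroke, which is ambiguous there. I'll let back and take a fresh stroke, so bottoming comes mid-stroke.

{"fn": "servo_tool", "kwargs": {"steps": [[[10,0,0],0,0],[[20,0,0],0,0],[[30,0,0],0,0],[[30,0,0],0,0],[[30,0,0],0,0],[[24,0,0],0,0],[[20,0,0],0,0],[[20,0,0],0,0]]}}

```text
time_s: 11.0
tcp_pos: [0.5219, -0.0422, 0.1015]
tool_rot: [-2.332, -2.103, -0.001]
force: [-0.3, 5.6, 0.2]
finger_gap: -0.0005
```

{"fn": "servo_tool", "kwargs": {"steps": [[[-1,0,0],0,0],[[-2,0,0],0,0],[[-2,0,0],0,0]]}}

```text
time_s: 11.3
tcp_pos: [0.5217, -0.0434, 0.1015]
tool_rot: [-2.332, -2.104, -0.002]
force: [0.4, 7.2, -0.2]
finger_gap: -0.0002
```

{"fn": "servo_tool", "kwargs": {"steps": [[[-1,0,0],0,0],[[-2,0,0],0,0],[[-2,0,0],0,0]]}}

```text
time_s: 11.6
tcp_pos: [0.5216, -0.0449, 0.1015]
tool_rot: [-2.331, -2.103, -0.003]
force: [1.6, 8.5, -0.5]
finger_gap: -0.0001
```

{"fn": "servo_tool", "kwargs": {"steps": [[[-1,0,0],0,0],[[-2,0,0],0,0],[[-2,0,0],0,0]]}}

```text
time_s: 11.9
tcp_pos: [0.5213, -0.0464, 0.1015]
tool_rot: [-2.331, -2.103, -0.003]
force: [2.6, 10.1, 0.0]
finger_gap: 0.0001
```

{"fn": "servo_tool", "kwargs": {"steps": [[[-1,0,0],0,0],[[-1,0,0],0,0],[[-1,0,0],0,0]]}}

```text
time_s: 12.2
tcp_pos: [0.5213, -0.0472, 0.1015]
tool_rot: [-2.331, -2.103, -0.004]
force: [1.8, 10.3, 0.4]
finger_gap: -0.0001
```

{"fn": "servo_tool", "kwargs": {"steps": [[[-1,0,0],0,0],[[-1,0,0],0,0],[[-1,0,0],0,0]]}}

```text
time_s: 12.5
tcp_pos: [0.5212, -0.048, 0.1015]
tool_rot: [-2.331, -2.103, -0.004]
force: [1.4, 10.5, 1.3]
finger_gap: -0.0
```

{"fn": "servo_tool", "kwargs": {"steps": [[[-1,0,0],0,0],[[-1,0,0],0,0],[[-1,0,0],0,0]]}}

```text
time_s: 12.8
tcp_pos: [0.521, -0.0489, 0.1014]
tool_rot: [-2.33, -2.103, -0.004]
force: [1.9, 11.8, 0.8]
finger_gap: -0.0004
```

Run:
```python
from h import *
where();im=optics.get_image('side');s=[readout.state()['force']]
for _ in range(3): optics.get_image('side');s.append(readout.state()['force'])
print((np.array(s)@M).round(1))
a=cv2.imread('pics/side0.png');b=np.load('pics/side_a.npy')
for i in(a,b,im):
    m=((i.max(2)<45)*255).astype(np.uint8)[205:255,310:335];n_,l,st,ce=cv2.connectedComponentsWithStats(m)
    print([(st[k].tolist(),ce[k].round(1)) for k in range(1,n_) if st[k][4]>50])
```

```text
t 12.8 clamp [  0.  -50.8 101.4] F clamp [ 0.72 11.91  0.77] gap -0.4
tool axes in clamp
 [[ 0.     1.    -0.   ]
 [ 1.    -0.     0.004]
 [ 0.004 -0.    -1.   ]]
[[ 0.6 11.1  1.8]
 [ 0.7 11.   0.4]
 [ 0.2 10.8  0.2]
 [ 0.6 11.   0.4]]
[([11, 17, 6, 22, 117], array([13.4, 27.9]))]
[([6, 24, 6, 22, 116], array([ 8.7, 34.8]))]
[([5, 25, 7, 22, 119], array([ 8.1, 36. ]))]
```

{"fn": "servo_tool", "kwargs": {"steps": [[[-1,0,0],0,0],[[-1.5,0,0],0,0],[[-1.5,0,0],0,0],[[-1.5,0,0],0,0],[[-1.5,0,0],0,0]]}}

```text
time_s: 13.5
tcp_pos: [0.5209, -0.0501, 0.1014]
tool_rot: [-2.33, -2.102, -0.005]
force: [1.8, 12.3, 0.2]
finger_gap: -0.0004
```

Run:
```python
from h import *
where();s=[];c=optics.calibration('side')
for _ in range(4): im=optics.get_image('side');s.append(readout.state()['force'])
print((np.array(s)@M).round(1))
a=cv2.imread('pics/side0.png')
for i in(a,im):
    m=((i.max(2)<45)*255).astype(np.uint8)[205:255,310:335];n_,l,st,ce=cv2.connectedComponentsWithStats(m)
    print([ce[k].round(2) for k in range(1,n_) if st[k][4]>50])
for j in(30,54,56,58,60,62):print(j,(proj(c,O+M@np.array((-14,11+j,90))/1e3)-proj(c,O+M@np.array((-14,41,90))/1e3)).round(2))
```

```text
t 13.5 clamp [  0.  -52.1 101.4] F clamp [ 0.52 12.44  0.2 ] gap -0.4
tool axes in clamp
 [[ 0.     1.    -0.   ]
 [ 1.    -0.     0.004]
 [ 0.004 -0.    -1.   ]]
[[ 0.2 12.4  0.8]
 [-0.4 12.1 -0.1]
 [ 0.3 12.2  0.9]
 [-0.1 11.6  0.4]]
[array([13.42, 27.91])]
[array([ 8.08, 36.14])]
30 [0. 0.]
54 [-4.22  6.65]
56 [-4.58  7.21]
58 [-4.94  7.78]
60 [-5.3   8.35]
62 [-5.67  8.92]
```

{"fn": "servo_tool", "kwargs": {"steps": [[[-0.7,0,0],0,0],[[-0.7,0,0],0,0],[[-0.7,0,0],0,0],[[-0.7,0,0],0,0],[[-0.7,0,0],0,0]]}}

```text
time_s: 14.2
tcp_pos: [0.5208, -0.0507, 0.1014]
tool_rot: [-2.33, -2.102, -0.005]
force: [2.2, 12.5, 1.7]
finger_gap: 0.0
```

Run:
```python
from h import *
where();s=[]
im=optics.get_image('side');s=readout.state()['force'];print(M.T@s)
cv2.imwrite('pics/s5.png',cv2.resize(im[205:285,280:360],(640,560),interpolation=cv2.INTER_CUBIC))
```

```text
t 14.2 clamp [ -0.  -52.7 101.4] F clamp [ 0.9  12.65  1.73] gap 0.0
tool axes in clamp
 [[ 0.     1.    -0.   ]
 [ 1.    -0.     0.004]
 [ 0.004 -0.    -1.   ]]
[ 0.39942351 13.41365207  0.31364901]
```

View pics/s5.png

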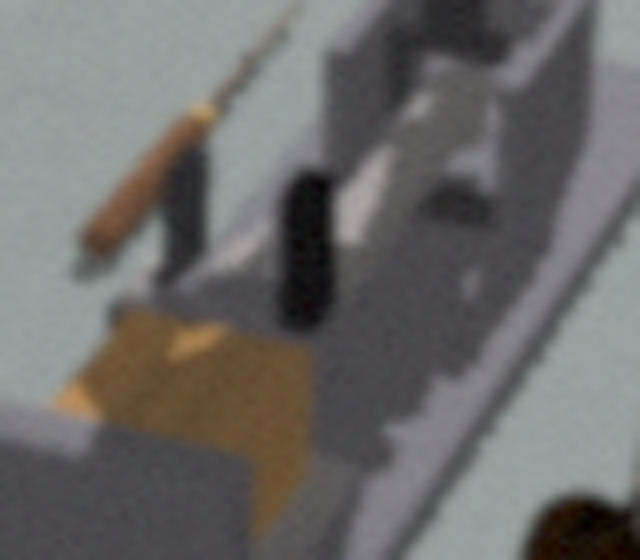

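The jaw is hard against the block at (310,320), with about 12.5–13.4 N held on the roller for well over 0.2 s and bottoming felt mid-stroke. Next I let the trigger back, rise, open and move over the jaw.

{"fn": "servo_tool", "kwargs": {"steps": [[[10,0,0],0,0],[[20,0,0],0,0],[[32,0,0],0,0],[[32,0,-25],0,0],[[32,0,-60],0,0],[[60,-1,-60],0,75],[[95,-3,-60],0,75],[[119,-3,-60],0,75],[[119,-3,-60],0,75],[[119,-3,-60],0,75],[[119,-3,-60],0,75]], "grip_force": 20}}

```text
time_s: 15.35
tcp_pos: [0.53, 0.0646, 0.1615]
tool_rot: [2.332, 2.105, -0.001]
force: [-0.5, -0.1, -0.6]
finger_gap: 0.075
```

Run:
```python
from h import *
where();im=optics.get_image('side');w=optics.get_image('wrist');c=optics.calibration('wrist')
a=cv2.imread('pics/side0.png')
for i in(a,im):
    m=((i.max(2)<45)*255).astype(np.uint8)[205:255,310:335];n_,l,st,ce=cv2.connectedComponentsWithStats(m)
    print([ce[k].round(2) for k in range(1,n_) if st[k][4]>50])
for p in((-14,67,112),(20,67,112),(-20,67,112),(24,67,112)):
    u=proj(c,O+M@np.array(p)/1e3);print(p,u.round(0));cv2.circle(w,(int(u[0]),int(u[1])),2,(0,0,255),-1)
cv2.imwrite('pics/w6.png',w)
```

```text
t 15.35 clamp [ -2.6  63.  161.5] F clamp [-0.47 -0.12 -0.63] gap 75.0
tool axes in clamp
 [[-0.     1.    -0.   ]
 [ 1.     0.    -0.001]
 [-0.001 -0.    -1.   ]]
[array([13.42, 27.91])]
[array([ 8.7 , 34.76])]
(-14, 67, 112) [305. 249.]
(20, 67, 112) [357. 249.]
(-20, 67, 112) [296. 249.]
(24, 67, 112) [363. 249.]
```

View pics/w6.png

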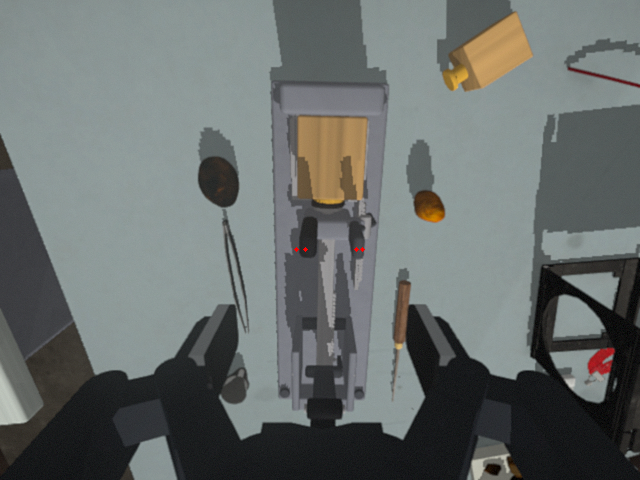

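The wrist view shows the post (308,248) and lever (358,248) tops on the predicted marks, with the jaw at about 55 mm and the stud's head flush with the block. Descending around them.

{"fn": "servo_tool", "kwargs": {"steps": [[[0,0,40],0,75],[[0,0,70],0,75],[[0,0,85],0,75],[[0,0,85],0,75],[[0,0,85],0,75]]}}

```text
time_s: 15.95
tcp_pos: [0.5303, 0.0648, 0.0769]
tool_rot: [2.333, 2.104, -0.0]
force: [0.2, 0.1, 0.8]
finger_gap: 0.0753
```

```bash
python3 -c "from h import *;where()"
```

```text
t 15.95 clamp [-2.3 63.2 76.9] F clamp [0.17 0.11 0.82] gap 75.3
tool axes in clamp
 [[ 0.  1.  0.]
 [ 1. -0. -0.]
 [-0.  0. -1.]]
```

{"fn": "servo_tool", "kwargs": {"steps": [[[0,0,0],0,50],[[0,0,0],0,44],[[0,0,0],0,38],[[0,0,0],0,33],[[0,0,0],0,33],[[0,0,0],0,33],[[0,0,0],0,33],[[0,0,0],0,33]], "grip_force": 20}}

```text
time_s: 16.75
tcp_pos: [0.5306, 0.0654, 0.0769]
tool_rot: [2.331, 2.105, 0.001]
force: [2.5, 0.5, 3.7]
finger_gap: 0.0332
```

```bash
python3 -c "from h import *;where()"
```

```text
t 16.75 clamp [-2.2 63.8 76.9] F clamp [2.43 0.73 3.72] gap 33.2
tool axes in clamp
 [[-0.001  1.     0.001]
 [ 1.     0.001  0.   ]
 [ 0.     0.001 -1.   ]]
```

Squeezed to 33 mm, so the lever is fully in. Sliding back.

{"fn": "servo_tool", "kwargs": {"steps": [[[-4,0,0],0,33],[[-9,0,0],0,33],[[-14,0,0],0,33],[[-19,0,0],0,33],[[-24,0,0],0,33],[[-29,0,0],0,33],[[-34,0,0],0,33],[[-39,0,0],0,33],[[-44,0,0],0,33],[[-48,0,0],0,33],[[-51,0,0],0,33],[[-51,0,0],0,33]]}}

```text
time_s: 17.95
tcp_pos: [0.5244, 0.0141, 0.0764]
tool_rot: [-2.332, -2.105, 0.002]
force: [2.4, -0.8, 0.3]
finger_gap: 0.0336
```

{"fn": "servo_tool", "kwargs": {"steps": [[[-2,0,0],0,33],[[-3,0,0],0,33],[[-3,0,0],0,33]]}}

```text
time_s: 18.25
tcp_pos: [0.5243, 0.0118, 0.0765]
tool_rot: [-2.331, -2.105, 0.0]
force: [2.6, 0.2, -0.6]
finger_gap: 0.0324
```

{"fn": "servo_tool", "kwargs": {"steps": [[[-2,0,0],0,33],[[-3,0,0],0,33],[[-3,0,0],0,33]]}}

```text
time_s: 18.55
tcp_pos: [0.524, 0.0087, 0.0766]
tool_rot: [-2.332, -2.105, 0.0]
force: [1.6, 0.9, 1.2]
finger_gap: 0.0334
```

{"fn": "servo_tool", "kwargs": {"steps": [[[-2,0,0],0,33],[[-3,0,0],0,33],[[-3,0,0],0,33]]}}

```text
time_s: 18.85
tcp_pos: [0.5237, 0.0056, 0.0766]
tool_rot: [-2.332, -2.105, 0.001]
force: [0.8, -0.1, 0.5]
finger_gap: 0.033
```

Run:
```python
from h import *
where();im=optics.get_image('side');c=optics.calibration('side')
m=((im.max(2)<45)*255).astype(np.uint8)[195:255,310:345];n_,l,st,ce=cv2.connectedComponentsWithStats(m)
print([(st[k].tolist(),(ce[k]-[0,10]).round(2)) for k in range(1,n_) if st[k][4]>30])
for j in(0,4,8):print(j,(proj(c,O+M@np.array((-14,11+j,90))/1e3)-proj(c,O+M@np.array((-14,41,90))/1e3)+[13.42,27.91]).round(2))
```

```text
t 18.85 clamp [-2.9  3.6 76.6] F clamp [ 0.79 -0.03  0.54] gap 33.0
tool axes in clamp
 [[-0.  1. -0.]
 [ 1.  0. -0.]
 [-0. -0. -1.]]
[([0, 0, 10, 19, 67], array([ 5.7 , -4.09])), ([22, 0, 13, 21, 155], array([28.38, -3.  ])), ([15, 18, 7, 24, 128], array([18.07, 20.23])), ([4, 45, 11, 10, 85], array([ 8.98, 39.18]))]
0 [18.5  19.91]
4 [17.84 20.96]
8 [17.17 22.01]
```

{"fn": "servo_tool", "kwargs": {"steps": [[[-1,0,0],0,33],[[-2,0,0],0,33],[[-2,0,0],0,33]]}}

```text
time_s: 19.2
tcp_pos: [0.5235, 0.0037, 0.0766]
tool_rot: [-2.332, -2.105, 0.001]
force: [-0.4, 0.6, 0.2]
finger_gap: 0.0331
```

{"fn": "servo_tool", "kwargs": {"steps": [[[-1,0,0],0,33],[[-2,0,0],0,33],[[-2,0,0],0,33]]}}

```text
time_s: 19.5
tcp_pos: [0.5233, 0.0018, 0.0766]
tool_rot: [-2.332, -2.105, 0.0]
force: [-0.6, 1.7, 1.4]
finger_gap: 0.0329
```

{"fn": "servo_tool", "kwargs": {"steps": [[[-1,0,0],0,33],[[-2,0,0],0,33],[[-2,0,0],0,33]]}}

```text
time_s: 19.8
tcp_pos: [0.5231, -0.0001, 0.0765]
tool_rot: [-2.331, -2.105, 0.0]
force: [-0.5, 3.4, -0.1]
finger_gap: 0.0333
```

{"fn": "servo_tool", "kwargs": {"steps": [[[-1,0,0],0,33],[[-2,0,0],0,33],[[-2,0,0],0,33]]}}

```text
time_s: 20.1
tcp_pos: [0.5229, -0.0023, 0.0765]
tool_rot: [-2.332, -2.105, 0.0]
force: [-0.2, 2.3, 0.5]
finger_gap: 0.033
```

Run:
```python
from h import *
where();im=optics.get_image('side')
m=((im.max(2)<45)*255).astype(np.uint8)[195:255,310:345];n_,l,st,ce=cv2.connectedComponentsWithStats(m)
print([(st[k].tolist(),(ce[k]-[0,10]).round(2)) for k in range(1,n_) if st[k][4]>30])
```

```text
t 20.1 clamp [-2.9 -4.3 76.5] F clamp [-0.43  2.27  0.47] gap 33.0
tool axes in clamp
 [[-0.  1. -0.]
 [ 1.  0. -0.]
 [-0. -0. -1.]]
[([3, 0, 8, 17, 62], array([ 7.98, -3.89])), ([23, 0, 12, 20, 130], array([28.97, -3.42])), ([16, 18, 7, 23, 126], array([18.62, 19.15])), ([5, 44, 11, 9, 80], array([ 9.56, 38.12]))]
```

{"fn": "servo_tool", "kwargs": {"steps": [[[-1,0,0],0,33],[[-3,0,0],0,33],[[-3,0,0],0,33]]}}

```text
time_s: 20.45
tcp_pos: [0.5235, -0.0061, 0.0769]
tool_rot: [2.33, 2.104, 0.0]
force: [0.6, -2.0, 0.3]
finger_gap: 0.0326
```

Run:
```python
from h import *
where();im=optics.get_image('side')
m=((im.max(2)<45)*255).astype(np.uint8)[195:255,310:345];n_,l,st,ce=cv2.connectedComponentsWithStats(m)
print([(st[k].tolist(),(ce[k]-[0,10]).round(2)) for k in range(1,n_) if st[k][4]>30])
```

```text
t 20.45 clamp [-1.9 -8.  76.9] F clamp [ 0.8  -1.94  0.28] gap 32.6
tool axes in clamp
 [[-0.001  1.     0.002]
 [ 1.     0.001 -0.001]
 [-0.001  0.002 -1.   ]]
[([4, 0, 7, 15, 43], array([ 8.49, -4.65])), ([23, 0, 12, 19, 127], array([29.13, -3.78])), ([16, 16, 7, 25, 129], array([18.65, 19.05])), ([5, 44, 11, 9, 82], array([ 9.56, 38.2 ]))]
```

The post no longer moves while the fingers slip along it, so the jaw is at its rear stop. Opening and leaving upward.

{"fn": "servo_tool", "kwargs": {"steps": [[[0,0,0],0,45],[[0,0,0],0,60],[[0,0,0],0,75],[[0,0,0],0,75],[[0,0,-40],0,75],[[0,0,-90],0,75],[[0,0,-140],0,75],[[-60,0,-170],0,75],[[-120,0,-170],0,75],[[-120,0,-170],0,75],[[-120,0,-170],0,75]]}}

```text
time_s: 21.6
tcp_pos: [0.5106, -0.1279, 0.2472]
tool_rot: [2.334, 2.099, -0.0]
force: [0.9, -0.1, -0.7]
finger_gap: 0.0752
```

Run:
```python
from h import *
where();im=optics.get_image('side');a=cv2.imread('pics/side0.png');s=optics.get_image('scene');cs=optics.calibration('scene');c=optics.calibration('side')
def blobs(i,r,th=45):
    m=((i.max(2)<th)*255).astype(np.uint8)[r[0]:r[1],r[2]:r[3]];n,l,st,ce=cv2.connectedComponentsWithStats(m)
    return [(int(st[k][4]),(ce[k]+[r[2],r[0]]).round(1)) for k in range(1,n) if st[k][4]>25]
print('start',blobs(a,(170,300,300,400)));print('now',blobs(im,(170,300,300,400)))
print('post pred j=0,4',[proj(c,O+M@np.array((-14,11+j,90))/1e3).round(1) for j in(0,4,30)])
# stud brass + block masks in scene
for n,i in(('start',cv2.imread('pics/scene0.png')),('now',s)):
    h=cv2.cvtColor(i[240:300,270:345],cv2.COLOR_BGR2HSV);m=cv2.inRange(h,(12,90,80),(30,255,255));ys,xs=np.nonzero(m);print(n,'block px',len(xs),xs.min()+270,xs.max()+270,ys.min()+240,ys.max()+240)
print('seated face pts',[proj(cs,O+M@np.array(p)/1e3).round(1) for p in((-25,90,70),(0,84,45),(0,70,45),(-25,150,70))])
for n,i in(('start',a),('now',im)):
    g=cv2.cvtColor(i[225:245,295:320],cv2.COLOR_BGR2GRAY)
cv2.imwrite('pics/end.png',s)
```

```text
t 21.6 clamp [  -2.3 -130.5  247.2] F clamp [ 0.86 -0.03 -0.71] gap 75.2
tool axes in clamp
 [[ 0.003  1.     0.001]
 [ 1.    -0.003 -0.002]
 [-0.002  0.001 -1.   ]]
start [(271, array([339.9, 190. ])), (117, array([323.4, 232.9])), (31, array([315.5, 249.6])), (211, array([353. , 285.6]))]
now [(310, array([339.5, 191.6])), (127, array([328.5, 224.5])), (89, array([319.4, 243.3])), (216, array([352.9, 285.7]))]
post pred j=0,4 [array([329.5, 222.8]), array([328.8, 223.8]), array([324.4, 230.8])]
start block px 1504 278 344 240 292
now block px 1446 277 344 240 291
seated face pts [array([300.3, 272.3]), array([312.1, 278.1]), array([318.4, 281.2]), array([273.8, 259.4])]
```

The camera puts the jaw near 0, but my earlier pinch only just reached its commanded 33 mm, so the fingers may have slipped with the jaw short of its stop. I'll grip again properly with a 20 N squeeze and check the stop by force.

{"fn": "servo_tool", "kwargs": {"steps": [[[50,0,0],0,75],[[100,0,0],0,75],[[143,0,0],0,75],[[143,0,0],0,75],[[143,0,50],0,75],[[143,0,100],0,75],[[143,0,140],0,75],[[143,0,170],0,75],[[143,0,170],0,75],[[143,0,170],0,75],[[143,0,170],0,50],[[143,0,170],0,40],[[143,0,170],0,28],[[143,0,170],0,28],[[143,0,170],0,28],[[143,0,170],0,28],[[143,0,170],0,28]], "grip_force": 20}}

```text
time_s: 23.4
tcp_pos: [0.5241, 0.0179, 0.0782]
tool_rot: [-2.331, -2.105, 0.001]
force: [-6.7, 0.5, 9.6]
finger_gap: 0.0302
```

{"fn": "servo_tool", "kwargs": {"steps": [[[-1,0,0],0,28],[[-2,0,0],0,28],[[-2,0,0],0,28],[[-2,0,0],0,28]]}}

```text
time_s: 23.8
tcp_pos: [0.524, 0.0171, 0.0782]
tool_rot: [-2.331, -2.103, -0.002]
force: [-5.3, 6.0, 9.9]
finger_gap: 0.0304
```

{"fn": "servo_tool", "kwargs": {"steps": [[[-1,0,0],0,28],[[-2,0,0],0,28],[[-2,0,0],0,28],[[-2,0,0],0,28]]}}

```text
time_s: 24.2
tcp_pos: [0.524, 0.0171, 0.0783]
tool_rot: [-2.33, -2.101, -0.005]
force: [-3.2, 13.6, 10.2]
finger_gap: 0.0302
```

Held firmly, the force rises to 13.6 N while the tool stays put, so the jaw is at its rear stop. Easing off, opening and leaving.

{"fn": "servo_tool", "kwargs": {"steps": [[[2,0,0],0,28],[[3,0,0],0,28],[[3,0,0],0,45],[[3,0,0],0,60],[[3,0,0],0,75],[[3,0,0],0,75],[[3,0,-40],0,75],[[3,0,-90],0,75],[[3,0,-140],0,75],[[-60,0,-170],0,75],[[-120,0,-170],0,75],[[-140,0,-170],0,75],[[-140,0,-170],0,75]]}}

```text
time_s: 25.5
tcp_pos: [0.5101, -0.1314, 0.247]
tool_rot: [2.336, 2.096, -0.003]
force: [-0.5, -0.2, 0.2]
finger_gap: 0.0746
```

Run:
```python
from h import *
where();im=optics.get_image('side');c=optics.calibration('side')
r=(170,300,300,400);m=((im.max(2)<45)*255).astype(np.uint8)[r[0]:r[1],r[2]:r[3]];n,l,st,ce=cv2.connectedComponentsWithStats(m)
print([(int(st[k][4]),(ce[k]+[r[2],r[0]]).round(1)) for k in range(1,n) if st[k][4]>25])
# scene: block's stud gap; wooden mask in side and bystander shift vs start
a=cv2.imread('pics/side0.png')
for nm,i in(('start',a),('now',im)):
    h=cv2.cvtColor(i[240:290,265:345],cv2.COLOR_BGR2HSV);mm=cv2.inRange(h,(10,90,60),(30,255,255));n,l,st,ce=cv2.connectedComponentsWithStats(mm)
    print(nm,[(st[k].tolist(),(ce[k]+[265,240]).round(1)) for k in range(1,n) if st[k][4]>30])
print('block top corners if seated back',[proj(c,O+M@np.array(p)/1e3).round(1) for p in((25,90,70),(-25,90,70))])
```

```text
t 25.5 clamp [  -2.4 -134.   247. ] F clamp [-0.45 -0.25  0.17] gap 74.6
tool axes in clamp
 [[ 0.006  1.     0.001]
 [ 1.    -0.006 -0.003]
 [-0.003  0.001 -1.   ]]
[(308, array([339.6, 191.8])), (127, array([328.6, 224.1])), (79, array([319.6, 243.1])), (215, array([352.9, 285.6]))]
start [([1, 4, 11, 19, 141], array([270.8, 253.4])), ([22, 9, 32, 32, 531], array([305.8, 260.2]))]
now [([1, 4, 11, 18, 140], array([270.7, 253.3])), ([22, 10, 32, 31, 491], array([305.1, 260.8]))]
block top corners if seated back [array([297.5, 248.1]), array([320.8, 253.9])]
```

```bash
python3 -c "
from station import workorder;print(workorder.finish_job())"
```

```text
the job is handed in; nothing more can be done
None
```

I pumped the stud in with the clamp, released the jaw, slid it back to its rear stop and handed the job in at about 25.6 s. `finish_job` gives no verdict.

- **Pressing:** It took three full strokes, then a fourth that stopped at about 12.5–13.4 N on the roller, held for over 0.5 s. The force climbed steadily mid-stroke and the jaw read about 59 mm, against 55 mm for first contact with the seated stud. By your figures that puts the pad within 12–23 N. I could not measure the pad force or the stud's depth directly.
- **Release and slide back:** The first pinch squeezed the lever to 33 mm and the jaw slid back, but the fingers slipped along it. I gripped again with a real 20 N squeeze (30 mm). Pushing toward the rear stop then raised the force to 13.6 N with no movement, so the jaw is fully back.
- **Last checks:**
  - The side camera shows the jaw post at its jaw-0 position.
  - The block is about where it started.
  - The two amber pieces have not moved.
  - The gripper is clear, with no force on it.
- **Not checked at the end:**
  - I did not re-image the tweezers, file and loupe, though no move went near them.
  - I did not measure the trigger and lever angles after letting them go.
- **Disagreement:** My first push passed over the roller without touching it. The cameras showed the shut fingertips about 16 mm behind the reported tool point, so I worked 17 mm lower on the roller.

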